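Feed brass valve discs through a gate

ROBOT

A 6-joint arm with a two-finger parallel gripper is mounted at the origin on the work surface. World frame = base frame: x ahead of the robot, y to its left, z up, the work surface at z = 0. Lengths are in m, angles in rad, forces in N, time in s.
With the tool pointing down it reaches from about 0.35 to 0.875 m from the base axis. Payload 4.2 kg.
Tool frame: the origin (TCP) lies on the centre line of the jaws, within the pads' length; the fingertips stand 22 mm ahead of it and the grasp point (between the pads) lies 3 mm ahead of it; x points along the fingers, z is the direction in which the jaws open and shut, and the axes are right-handed (so a half turn about x gives the same grasp; the last joint's range is limited). The gripper opens to 87 mm and grips with 3 to 60 N. Pads are 19 mm wide; open, the fingers measure 117 mm over their backs; the gripper's body (75 mm by 190 mm) begins 51 mm behind the grasp point.
Start: joints at [1.364, 0.385, 0.008, 0, -1.194, -0.259], TCP at [0.281, 0.558, 0.245] pointing down, gripper open.
Joint ranges: [-3.14, 3.14], [-1.21, 2.06], [-1.07, 1.41], [-3.16, 2.05], [-2.99, -0.16], [-3.1, 3.1]. Speed limits (rad/s): [2.79, 2.79, 3.14, 3.14, 3.14, 3.14].

INTERFACE

Orientations are given as a unit quaternion [x, y, z, w].
In Python, from bench import env gives the robot as it stands. The module is installed in compiled form; this text tells all that it offers.
- The arm moves only by the shell command python3 -m jog 'ROWS'. ROWS is JSON, a list of rows, each an object with "dr": the turn, a rotation vector about the tool's x, y, z in rad, a list of three; "delta_pos": the shift along the tool's x, y, z in mm, a list of three; "hand": the finger opening in mm, from 0 to 87. A call has 1 to 8 rows; each row is the pose to reach, as a shift and turn from the pose commanded when the call began, along the tool's axes at that moment; what a row does not reach only later rows make up. A row lasts 1/10 s, in which the tool goes at most 50 mm and 8.59 degrees, less where a joint would pass 70% of its speed; a pose out of reach is approached as far as the arm can. A call with a gripper value outside its range is refused whole. The fingers move at their own pace and stop on an object; the grip force is fixed at half the most. Time passes only in rows, so rows that repeat a pose let the fingers close. It gives the time, the measured TCP pose, the force and the opening at its end, in the units of the state.
- env.get_state(): the state, without advancing time (a new reading comes with each control period).
- env.read_camera(name): name is "scene" or "top"; returns the picture (480x640x3 uint8, red, green, blue); there is no depth.
- env.get_calibration(name): a dict with "vfov" (degrees; the focal length in pixels is half the picture's height over the tangent of half this angle, whatever the lens; pixels are square), "cx", "cy" (the principal point, pixels), "dist" ([k1, k2, p1, p2, k3] as OpenCV has them; the pictures are not rectified), "rvec" (rotation vector, rad) and "tvec" (3), from world to camera coordinates, as OpenCV has them. Camera axes: x right, y down, z forward; pixel columns grow to the right and rows downward; lengths in m; the calibration is good to about 2 mm. A picture is of the moment at which its call begins. get_calibration takes no time and is no camera call.
- env.close_job(): hands the job in, once; it reports no verdict.
The state is a dict: "clock": time; "q": joint angles; "joint_velocities": joint speeds; "tau": joint torques, N m; "position": TCP position; "tcp_rot": TCP orientation; "force": force on the tool from outside, world axes, zero at the start; "torque": the same for the moment, N m; "opening": finger opening in m.
Only numpy, scipy, OpenCV 4.12 (cv2) and the standard library are available. Lean on these libraries where they do the work, as an engineer would, in place of code of your own. Each camera call takes 0.05 s, during which the arm holds its last target.

TASK

Sweep the three loose brass discs across the dark grey tray with the fingertips or the outside of the fingers, one after another through the narrow gate, so that each drops into the blue slot behind it. Only push the discs along the deck, never pick them up, and leave the red cap, the steel fitting and the screwdriver where they are.

Things in the scene. Friction and masses are not known exactly. Their poses are not given: they have to be found in the camera images.
- tray: Fixed dark grey feeding tray, 274 x 210 mm. Origin on the table surface, x along the deck towards gate and slot, z up. Flat deck 60 mm above the table: x -120 to +100, y -105 to +105 mm, with a rim 6 mm thick, 10 mm high at its back (x -120) and sides. A wall 22 mm high, 8 mm thick (x 92 to 100) closes its front but for the gate; behind it the deck drops straight into the slot.
- gate (a point): Middle of the gate, half-way through the wall at deck height: (96, 0, 60) mm in the tray's frame. The gate is a 42 mm wide gap in the wall, from y -21 to +21 mm; lead-in plates at 45 degrees, 22 mm high, flare it to about 72 mm at x = 80 mm.
- slot (a point): Centre of the floor of the blue slot: (124, 0, 4) mm in the tray's frame. The slot is 48 mm long (tray x 100 to 148 mm), 80 mm wide (y -40 to +40 mm), its floor 56 mm below the deck; its far and side walls stand 12 mm above the deck. All three discs fit in, lying any way.
- disc0_center (a point): Centre (half-way up) of a brass disc with a dark bore mark on top, 30 mm in diameter and 10 mm thick, 35 to 70 g, lying flat and loose on the deck. The three discs are alike and may go in any order.
- disc1_center (a point): Centre (half-way up) of a brass disc with a dark bore mark on top, 30 mm in diameter and 10 mm thick, 35 to 70 g, lying flat and loose on the deck. The three discs are alike and may go in any order.
- disc2_center (a point): Centre (half-way up) of a brass disc with a dark bore mark on top, 30 mm in diameter and 10 mm thick, 35 to 70 g, lying flat and loose on the deck. The three discs are alike and may go in any order.
- cap: Red plastic cap standing on the deck to one side, short of the gate wall; 28 mm in diameter, 26 mm high, origin at the centre of its underside. Loose; to be left alone.
- fitting: Steel stepped fitting standing on the deck on the other side, short of the gate wall; foot 28 mm in diameter, 32 mm high, origin at the centre of its underside. Loose; to be left alone.
- driver: Yellow-handled screwdriver, 170 mm long, lying on the table beside the tray, on the side away from the robot. Loose; to be left alone.
Mind the look-alikes: they are no part of the job. What is shaped like the part that bears disc2_center but orange is not meant.

How it is judged:
By the outcome, as a careful person would: the job done as asked, in the order asked, and still so for the second after the job is handed in, with the robot touching nothing.
It also fails if it takes over 67 s, if anything falls off the work surface, if the arm or the gripper's body presses on something with over 40 N, if the wrist force passes 120 N, or if a joint passes its speed limit or range.

## Working session

There is one attempt and no reset: what is moved stays moved. The work goes in short steps, Python scripts to look and compute and a shell command to move; the robot and the scene stay as the last step left them, time stands still between calls to the robot, and variables do not carry over. Pictures are saved under pics/ and viewed, and the job is handed in when it is done.

```bash
mkdir -p pics; python3 - <<'E'
from bench import env
import cv2
for n in ("scene","top"):
    cv2.imwrite(f"pics/{n}0.png",env.read_camera(n)[:,:,::-1])
    print(n,env.get_calibration(n))
s=env.get_state()
print({k:s[k] for k in("clock","position","tcp_rot","force","opening")})
E
```

```text
scene {'vfov': 49.83069605883372, 'cx': 321.22085028982286, 'cy': 231.9286303017658, 'dist': array([-0.10552136,  0.        ,  0.        ,  0.        ,  0.        ]), 'rvec': array([ 2.27199555,  0.59215297, -0.24792144]), 'tvec': array([-0.51884424, -0.1125514 ,  0.91469402])}
top {'vfov': 55.68360700281228, 'cx': 323.35539251054087, 'cy': 241.89351667110927, 'dist': array([-0.07932299,  0.        ,  0.        ,  0.        ,  0.        ]), 'rvec': array([ 2.13128726, -2.17683929,  0.11479223]), 'tvec': array([0.03751972, 0.55628148, 0.65597094])}
{'clock': 0.1, 'position': array([0.28046481, 0.55798847, 0.2435997 ]), 'tcp_rot': array([-0.60137416, -0.37067995,  0.60247135, -0.37144821]), 'force': array([1.24706653, 0.53423841, 0.52631623]), 'opening': 0.08695169023898952}
```

View pics/scene0.png

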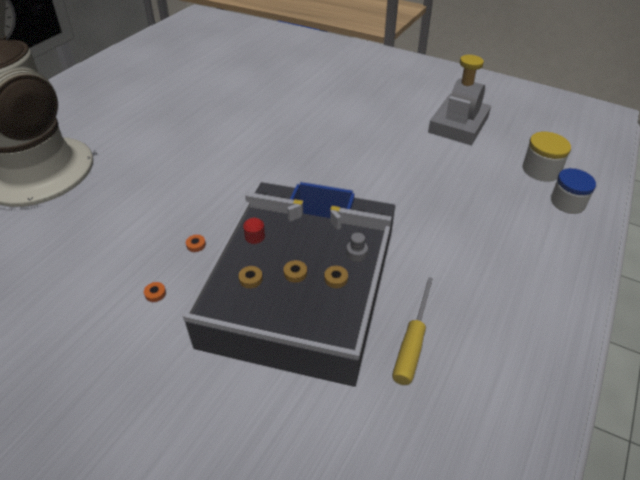

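View pics/top0.png

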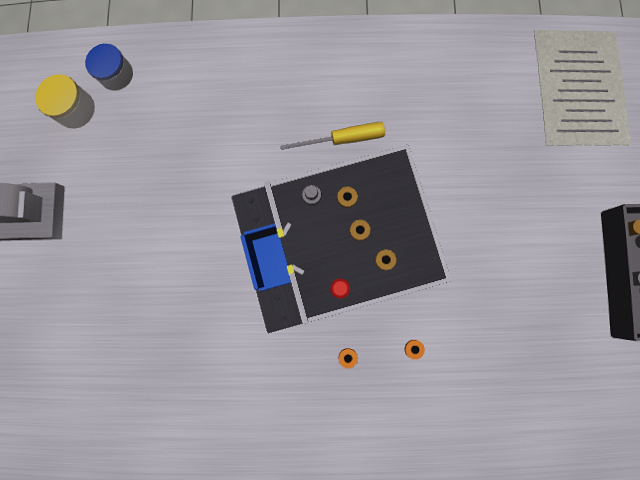

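The top view shows five ring-shaped candidates. Three brass discs lie on the deck at (347,196), (360,230) and (386,259). The two orange rings on the table at (348,358) and (415,350) are the look-alikes. The gate faces image left. The cap is at (340,288), the fitting at (311,194) and the driver at the top. The brass discs on the deck fit the description.

```bash
cat > h.py <<'E'
from bench import env
import cv2,numpy as np
def cal(n):
    c=env.get_calibration(n); f=240/np.tan(np.radians(c['vfov']/2))
    return np.array([[f,0,c['cx']],[0,f,c['cy']],[0,0,1]]),c['dist'],cv2.Rodrigues(c['rvec'])[0],c['tvec'],c['rvec']
def ray(n,px,z):
    K,d,R,t,_=cal(n)
    u=cv2.undistortPoints(np.array(px,float).reshape(-1,1,2),K,d)[:,0]
    v=np.c_[u,np.ones(len(u))]@R; o=-R.T@t
    return o+v*((z-o[2])/v[:,2])[:,None]
def proj(n,P):
    K,d,R,t,r=cal(n); return cv2.projectPoints(np.array(P,float).reshape(-1,3),r,t,K,d)[0][:,0]
def blobs(im,lo,hi,amin=60):
    m=cv2.inRange(cv2.cvtColor(im,cv2.COLOR_RGB2HSV),np.array(lo),np.array(hi))
    cs,_=cv2.findContours(m,cv2.RETR_EXTERNAL,cv2.CHAIN_APPROX_NONE)
    return [(cv2.minEnclosingCircle(c),cv2.contourArea(c),[round(float(a),1) for a in cv2.fitEllipse(c)[0]]) for c in cs if cv2.contourArea(c)>amin]
E
python3 - <<'E'
from h import *
im=cv2.imread('pics/top0.png')[:,:,::-1].copy()
hsv=cv2.cvtColor(im,cv2.COLOR_RGB2HSV)
for p in[(339,196),(352,230),(340,358),(340,288),(311,190)]: print(p,hsv[p[1],p[0]])
for b in blobs(im,(12,90,60),(26,255,255)): print(b, ray('top',b[2],.07)[0].round(4))
cv2.imwrite('pics/crop0.png',cv2.resize(im[135:345,220:460,::-1],None,fx=2.85,fy=2.85,interpolation=cv2.INTER_CUBIC)[:600])
K,d,R,t,_=cal('top'); print(-R.T@t)
E
```

```text
(339, 196) [ 17 166 154]
(352, 230) [ 18 166 154]
(340, 358) [ 14 200 203]
(340, 288) [  1 188 202]
(311, 190) [141  14 128]
(((347.8333435058594, 357.8333435058594), 9.663878440856934), 256.0, [347.6, 358.0]) [ 0.3882 -0.0053  0.07  ]
(((414.76983642578125, 348.9126892089844), 9.675653457641602), 258.0, [414.7, 349.2]) [ 0.3981 -0.0997  0.07  ]
(((385.52325439453125, 259.43023681640625), 10.63979721069336), 325.5, [385.5, 259.4]) [ 0.5254 -0.0629  0.07  ]
(((637.5, 226.5), 6.670932292938232), 64.0, [636.4, 226.1]) [ 0.566  -0.4412  0.07  ]
(((359.5434875488281, 229.54347229003906), 10.569913864135742), 315.5, [359.7, 229.6]) [ 0.5692 -0.0273  0.07  ]
(((347.0720520019531, 196.155029296875), 10.46623706817627), 309.5, [347.0, 196.2]) [ 0.6187 -0.0104  0.07  ]
(((358.3214416503906, 133.89285278320312), 26.58768653869629), 740.0, [359.0, 132.7]) [ 0.7146 -0.0309  0.07  ]
(((56.85293960571289, 95.85294342041016), 22.42741584777832), 1306.5, [55.7, 94.7]) [0.7945 0.4408 0.07  ]
[0.4750516  0.01800462 0.71774404]
```

View pics/crop0.png

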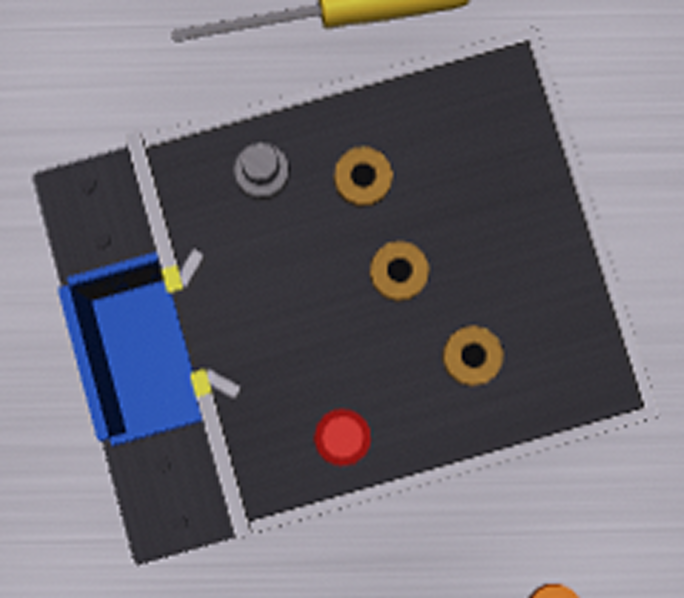

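```bash
cat >> h.py <<'E'
def fit(A,B): # rigid 2D B=R A+t
    a,b=A.mean(0),B.mean(0); U,S,V=np.linalg.svd((A-a).T@(B-b)); R=V.T@np.diag([1,np.linalg.det(V.T@U.T)])@U.T
    return R,b-R@a
E
python3 - <<'E'
from h import *
T=np.array([[-114,-99,70],[-114,99,70],[100,-105,82],[100,105,82],[154,-105,60],[154,105,60]])/1e3
C=np.array([[530,40],[643,405],[128,135],[236,537],[34,175],[137,564]])/2.85+[220,135]
W=np.array([ray('top',c,z)[0,:2] for c,z in zip(C,T[:,2])])
for sel in (slice(0,6),slice(0,4)):
    R,t=fit(T[sel,:2],W[sel]); print(R.round(4),t.round(4),np.degrees(np.arctan2(R[1,0],R[0,0]))); print(((W-(T[:,:2]@R.T+t))*1e3).round(1).tolist())
np.savez('tray.npz',R=R,t=t)
im=cv2.imread('pics/top0.png')[:,:,::-1].copy()
inv=lambda w:((w[:2]-t)@R*1e3).round(1)
for n,b in(('d',b) for b in blobs(im,(12,90,60),(26,255,255)) if 250<b[1]<400): print('disc',inv(ray('top',b[2],.07)[0]))
for px,z in(((340,288),.086),((262/2.85+220,160/2.85+135),.092),((283,130),0.005),((360,133),.015)): print(px,inv(ray('top',px,z)[0]))
# scene cross-check
im=cv2.imread('pics/scene0.png')[:,:,::-1].copy()
for b in blobs(im,(12,90,60),(26,255,255),80): print('scene',b[2],inv(ray('scene',b[2],.067)[0]))
g=np.r_[R@[.096,0]+t,.06]; print('gate',g,proj('top',g),proj('scene',g))
E
```

```text
[[-0.2539 -0.9672]
 [ 0.9672 -0.2539]] [ 0.5639 -0.0146] 104.7092336384184
[[-0.7, 0.3], [1.0, 2.0], [-0.9, -1.3], [1.1, 0.5], [-1.6, -1.1], [1.0, -0.4]]
[[-0.2522 -0.9677]
 [ 0.9677 -0.2522]] [ 0.5641 -0.0142] 104.61021408802283
[[-0.7, 0.1], [1.1, 1.5], [-1.3, -1.5], [0.9, -0.1], [-2.1, -1.4], [0.6, -1.0]]
disc [ 53. 168.]
disc [-40.9 182.2]
disc [-37.4  49.7]
disc [-14.   -1.7]
disc [-10.1 -53.8]
(340, 288) [36.8 71.2]
(311.9298245614035, 191.140350877193) [ 37.5 -69.9]
(283, 130) [  53.4 -202.4]
(360, 133) [ -64.6 -159.1]
scene [408.7, 353.9] [-100.7 -159.4]
scene [335.7, 276.2] [-10.2 -55.2]
scene [250.0, 276.4] [-37.8  48.4]
scene [294.8, 270.6] [-14.1  -3. ]
scene [549.9, 144.5] [ 371.3 -341.5]
scene [470.1, 66.7] [ 631.2 -195.3]
scene [408.3, 13.6] [896.4 -30.6]
scene [334.1, 14.9] [833.9 148.7]
gate [0.53987923 0.07866394 0.06      ] [[287.02070399 252.15273699]] [[315.07901855 217.62979482]]
```

```bash
cat >> h.py <<'E'
from scipy.spatial.transform import Rotation as Ro
_z=np.load('tray.npz') if __import__('os').path.exists('tray.npz') else None
def where():
    s=env.get_state(); R,t=_z['R'],_z['t']; Q=Ro.from_quat(s['tcp_rot']); M=Q.as_matrix()
    p=s['position']; y=R.T@M[:2,1]; 
    print('t',round(s['clock'],2),'tray',((p[:2]-t)@R*1e3).round(1),'z',round(p[2]*1e3,1),'ydir deg',np.degrees(np.arctan2(y[1],y[0])).round(1),'x',M[:,0].round(3),'F',s['force'].round(1),'op',round(s['opening']*1e3,1),'q6',s['q'][5].round(2))
    return s,Q,p
def goto(x,y,z,head):
    """tray mm, z world mm, heading (deg, tray frame) of tool +y"""
    s,Q,p=where(); R,t=_z['R'],_z['t']
    T=np.r_[R@[x/1e3,y/1e3]+t,z/1e3]
    a=np.arctan2(R[1,0],R[0,0])+np.radians(head)
    yv=np.array([np.cos(a),np.sin(a),0]); xv=np.array([0,0,-1.]); zv=np.cross(xv,yv)
    N=Ro.from_matrix(np.c_[xv,yv,zv])
    print('target world',T.round(4),'delta_pos',(Q.as_matrix().T@(T-p)*1e3).round(1),'dr',(Q.inv()*N).as_rotvec().round(3))
E
python3 - <<'E'
from h import *
goto(-54,-2,130,0); goto(-54,-2,130,180)
E
```

```text
t 0.1 tray [625.3 130.1] z 243.6 ydir deg -131.3 x [-0.001 -0.002 -1.   ] F [1.2 0.5 0.5] op 87.0 q6 -0.26
target world [ 0.5797 -0.066   0.13  ] delta_pos [114.5 547.6 422.8] dr [-2.292e+00  1.000e-03  2.000e-03]
t 0.1 tray [625.3 130.1] z 243.6 ydir deg -131.3 x [-0.001 -0.002 -1.   ] F [1.2 0.5 0.5] op 87.0 q6 -0.26
target world [ 0.5797 -0.066   0.13  ] delta_pos [114.5 547.6 422.8] dr [ 0.85   0.002 -0.001]
```

```bash
python3 -m jog '[{"dr":[0.14,0,0],"delta_pos":[0,40,30],"hand":12},{"dr":[0.28,0,0],"delta_pos":[0,78,60],"hand":12},{"dr":[0.42,0,0],"delta_pos":[0,117,90],"hand":12},{"dr":[0.56,0,0],"delta_pos":[0,156,120],"hand":12},{"dr":[0.70,0,0],"delta_pos":[0,195,150],"hand":12},{"dr":[0.85,0.002,-0.001],"delta_pos":[0,234,180],"hand":12},{"dr":[0.85,0.002,-0.001],"delta_pos":[0,273,210],"hand":12},{"dr":[0.85,0.002,-0.001],"delta_pos":[0,312,240],"hand":12}]'; python3 -c "
from h import *
goto(-54,-2,110,180)"
```

```text
clock: 0.9
position: [0.4518, 0.2019, 0.2444]
tcp_rot: [0.702, 0.091, -0.701, 0.089]
force: [1.1, 0.2, 0.5]
opening: 0.0307
t 0.9 tray [237.4  54.1] z 244.4 ydir deg -180.0 x [ 0.001  0.002 -1.   ] F [1.1 0.2 0.5] op 30.7 q6 -0.49
target world [ 0.5797 -0.066   0.11  ] delta_pos [134.  291.7 -55.8] dr [ 0.    -0.001  0.002]
```

```bash
python3 -m jog '[{"dr":[0,0,0.002],"delta_pos":[0,47,-9],"hand":12},{"dr":[0,0,0.002],"delta_pos":[0,94,-18],"hand":12},{"dr":[0,0,0.002],"delta_pos":[0,141,-27],"hand":12},{"dr":[0,0,0.002],"delta_pos":[20,188,-36],"hand":12},{"dr":[0,0,0.002],"delta_pos":[50,230,-45],"hand":12},{"dr":[0,0,0.002],"delta_pos":[80,265,-52],"hand":12},{"dr":[0,0,0.002],"delta_pos":[110,292,-56],"hand":12},{"dr":[0,0,0.002],"delta_pos":[110,292,-56],"hand":12}]'; python3 -c "
from h import *
goto(-54,-2,86,180)
for n in ('top','scene'): cv2.imwrite(f'pics/{n}1.png',env.read_camera(n)[:,:,::-1])"
```

```text
clock: 1.7
position: [0.577, -0.0674, 0.1284]
tcp_rot: [-0.698, -0.088, 0.705, -0.088]
force: [-0.4, 0.8, 0.3]
opening: 0.0125
t 1.7 tray [-54.8   0.9] z 128.4 ydir deg 179.7 x [-0.009 -0.001 -1.   ] F [-0.4  0.8  0.3] op 12.5 q6 0.09
target world [ 0.5797 -0.066   0.086 ] delta_pos [42.3 -0.7 -3.3] dr [-0.005  0.009  0.002]
```

View pics/scene1.png

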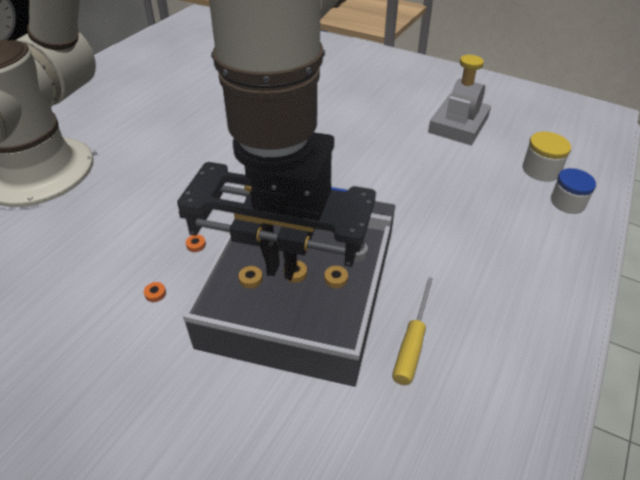

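View pics/top1.png

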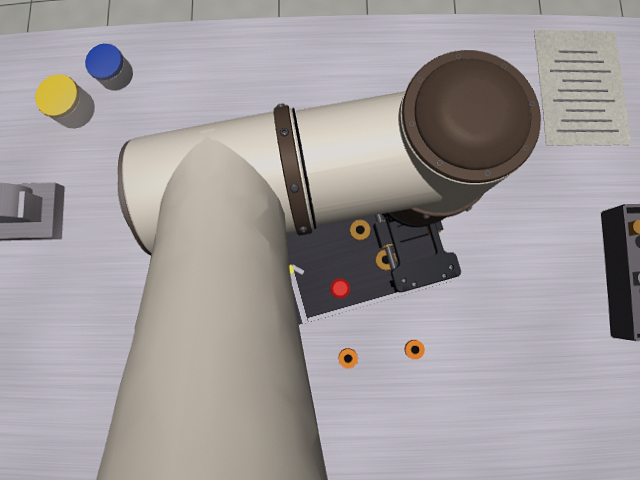

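```bash
python3 -m jog '[{"dr":[0,0,0],"delta_pos":[0,0,0],"hand":12},{"dr":[0,0,0],"delta_pos":[0,0,0],"hand":12}]'; python3 -c "
from h import *
goto(-54,-2,86,180)"
```

```text
clock: 2.0
position: [0.5802, -0.0633, 0.1357]
tcp_rot: [0.703, 0.09, -0.7, 0.091]
force: [0.0, -0.3, 0.3]
opening: 0.0123
t 2.0 tray [-51.6  -3.2] z 135.7 ydir deg -179.9 x [ 0.004  0.    -1.   ] F [ 0.  -0.3  0.3] op 12.3 q6 0.09
target world [ 0.5797 -0.066   0.086 ] delta_pos [49.7  2.4  1.4] dr [ 0.002 -0.004 -0.001]
```

```bash
python3 -m jog '[{"dr":[0,-0.002,0],"delta_pos":[15,1.5,1],"hand":12},{"dr":[0,-0.002,0],"delta_pos":[30,1.5,1],"hand":12},{"dr":[0,-0.002,0],"delta_pos":[40,1.5,1],"hand":12},{"dr":[0,-0.002,0],"delta_pos":[47,1.5,1],"hand":12},{"dr":[0,-0.002,0],"delta_pos":[47,1.5,1],"hand":12},{"dr":[0,-0.002,0],"delta_pos":[47,1.5,1],"hand":12}]'; python3 -c "
from h import *
goto(-54,-2,86,180);goto(-54,-2,86,180)
cv2.imwrite(f'pics/scene2.png',env.read_camera('scene')[100:400,100:500,::-1].repeat(2,0).repeat(2,1))
where()"
```

```text
clock: 2.6
position: [0.5795, -0.0659, 0.0877]
tcp_rot: [0.701, 0.09, -0.701, 0.09]
force: [0.5, 0.3, 0.7]
opening: 0.0117
t 2.6 tray [-53.9  -1.9] z 87.7 ydir deg -180.0 x [ 0.    -0.001 -1.   ] F [0.5 0.3 0.7] op 11.7 q6 0.09
target world [ 0.5797 -0.066   0.086 ] delta_pos [ 1.7  0.1 -0.1] dr [ 0.001 -0.    -0.001]
t 2.6 tray [-53.9  -1.9] z 87.7 ydir deg -180.0 x [ 0.    -0.001 -1.   ] F [0.5 0.3 0.7] op 11.7 q6 0.09
target world [ 0.5797 -0.066   0.086 ] delta_pos [ 1.7  0.1 -0.1] dr [ 0.001 -0.    -0.001]
t 2.65 tray [-53.9  -2. ] z 87.8 ydir deg -180.0 x [ 0.001 -0.    -1.   ] F [0.  1.2 0.2] op 11.9 q6 0.09
```

View pics/scene2.png

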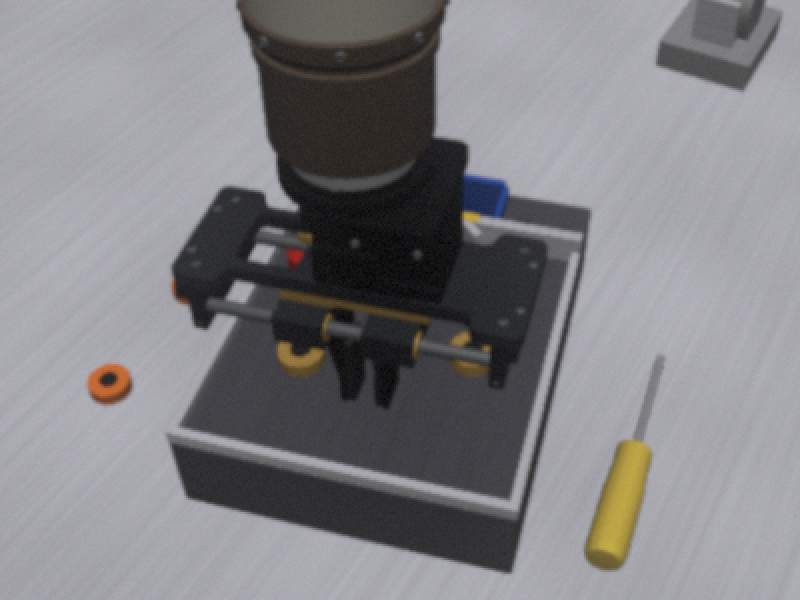

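```bash
python3 -m jog '[{"dr":[0,0,0],"delta_pos":[1,-7,0],"hand":12},{"dr":[0,0,0],"delta_pos":[1,-13,0],"hand":12},{"dr":[0,0,0],"delta_pos":[1,-18,0],"hand":12},{"dr":[0,0,0],"delta_pos":[1,-25,0.5],"hand":12},{"dr":[0,0,0],"delta_pos":[1,-33,1],"hand":12},{"dr":[0,0,0],"delta_pos":[1,-41,1.5],"hand":12},{"dr":[0,0,0],"delta_pos":[1,-49,2],"hand":12},{"dr":[0,0,0],"delta_pos":[1,-57,2],"hand":12}]' && python3 -m jog '[{"dr":[0,0,0],"delta_pos":[0,-8,0],"hand":12},{"dr":[0,0,0],"delta_pos":[0,-16,0],"hand":12},{"dr":[0,0,0],"delta_pos":[0,-24,0],"hand":12},{"dr":[0,0,0],"delta_pos":[0,-32,0],"hand":12},{"dr":[0,0,0],"delta_pos":[0,-39,0],"hand":12},{"dr":[0,0,0],"delta_pos":[0,-45,0],"hand":12},{"dr":[0,0,0],"delta_pos":[0,-49,0],"hand":12},{"dr":[0,0,0],"delta_pos":[0,-49,0],"hand":12}]'; python3 -c "
from h import *
goto(-54,-2,86,180)
for n in ('top','scene'): cv2.imwrite(f'pics/{n}3.png',env.read_camera(n)[100:400,140:540,::-1].repeat(2,0).repeat(2,1))"
```

```text
clock: 3.45
position: [0.5625, -0.0108, 0.0862]
tcp_rot: [-0.701, -0.09, 0.702, -0.09]
force: [0.3, -1.1, 0.9]
opening: 0.0121
clock: 4.25
position: [0.5502, 0.0366, 0.086]
tcp_rot: [-0.701, -0.09, 0.702, -0.09]
force: [-0.6, 0.2, -0.2]
opening: 0.012
t 4.25 tray [52.6  0.6] z 86.0 ydir deg -180.0 x [-0.001 -0.    -1.   ] F [-0.6  0.2 -0.2] op 12.0 q6 -0.1
target world [ 0.5797 -0.066   0.086 ] delta_pos [  0.  106.7  -2.6] dr [ 0.     0.001 -0.   ]
```

View pics/scene3.png

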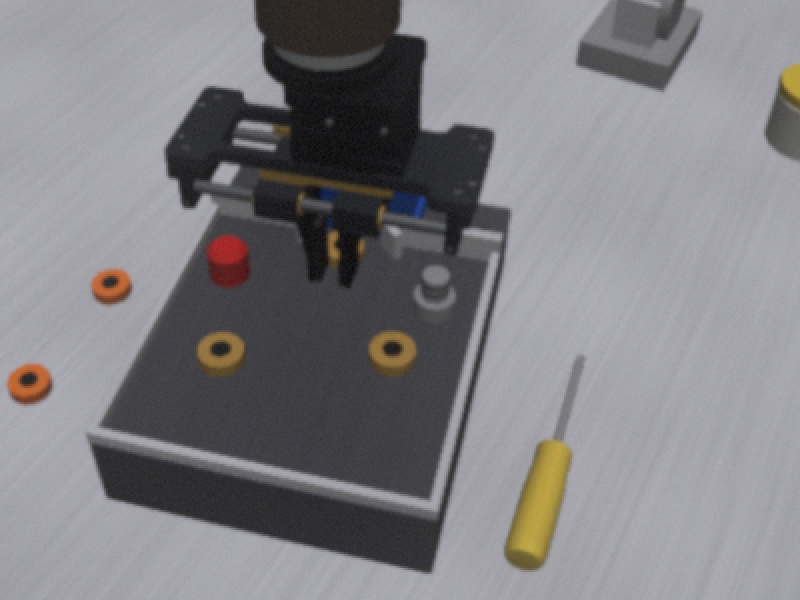

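View pics/top3.png

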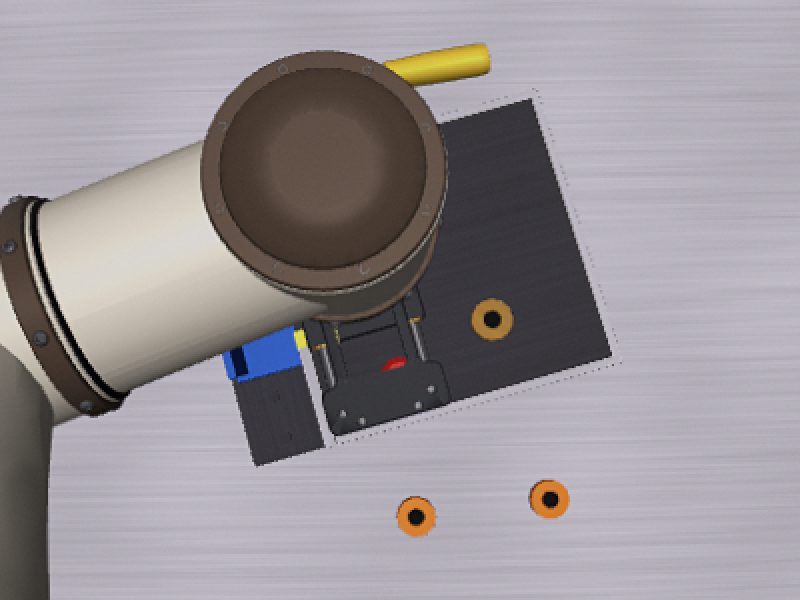

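```bash
python3 -m jog '[{"dr":[0,0,0],"delta_pos":[0,1,-0.6],"hand":0},{"dr":[0,0,0],"delta_pos":[0,1,-0.6],"hand":0},{"dr":[0,0,0],"delta_pos":[0,-5,-0.6],"hand":0},{"dr":[0,0,0],"delta_pos":[0,-11,-0.6],"hand":0},{"dr":[0,0,0],"delta_pos":[0,-17,-0.6],"hand":0},{"dr":[0,0,0],"delta_pos":[0,-23,-0.6],"hand":0},{"dr":[0,0,0],"delta_pos":[0,-29,-0.6],"hand":0},{"dr":[0,0,0],"delta_pos":[0,-35,-0.6],"hand":0}]' && python3 -m jog '[{"dr":[0,0,0],"delta_pos":[0,0,0],"hand":0},{"dr":[0,0,0],"delta_pos":[0,0,0],"hand":0}]'; python3 -c "
from h import *
where()
for n in ('scene',): cv2.imwrite(f'pics/{n}4.png',env.read_camera(n)[100:400,140:540,::-1].repeat(2,0).repeat(2,1))"
```

```text
clock: 5.15
position: [0.5421, 0.0707, 0.0862]
tcp_rot: [-0.701, -0.09, 0.701, -0.09]
force: [-0.3, 1.1, 0.5]
opening: 0.0003
clock: 5.35
position: [0.5421, 0.0703, 0.0861]
tcp_rot: [-0.701, -0.09, 0.702, -0.09]
force: [-0.2, 0.4, -0.2]
opening: 0.0003
t 5.35 tray [87.4 -0. ] z 86.1 ydir deg -180.0 x [-0.001 -0.    -1.   ] F [-0.2  0.4 -0.2] op 0.3 q6 -0.17
```

View pics/scene4.png

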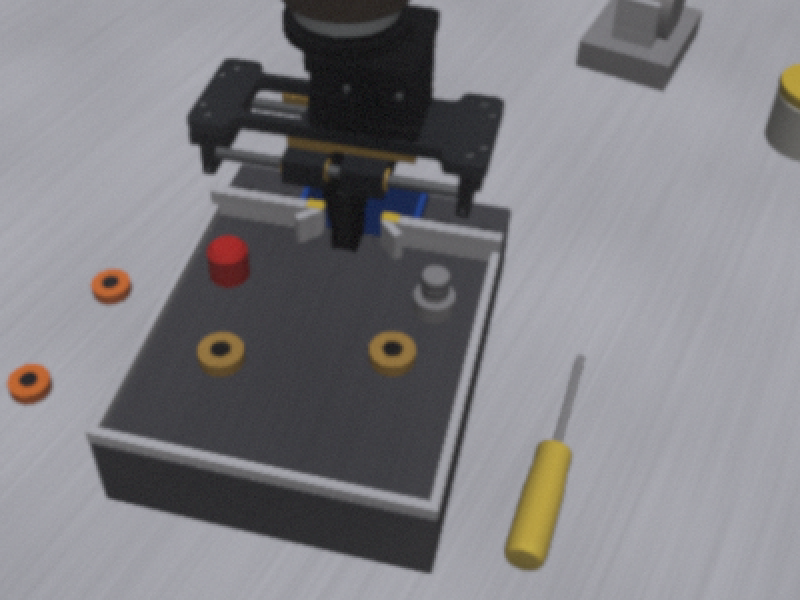

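```bash
python3 -m jog '[{"dr":[0,0,0],"delta_pos":[-1,15,0],"hand":0},{"dr":[0,0,0],"delta_pos":[-25,30,0],"hand":0},{"dr":[0,0,0],"delta_pos":[-45,35,0],"hand":0},{"dr":[0,0,0],"delta_pos":[-45,35,0],"hand":10},{"dr":[0,0,0],"delta_pos":[-45,35,0],"hand":10}]'; python3 -c "
from h import *
goto(-34.3,-72.1,131,216)
for n in ('scene',): cv2.imwrite(f'pics/{n}5.png',env.read_camera(n)[100:400,140:540,::-1].repeat(2,0).repeat(2,1))"
```

```text
clock: 5.9
position: [0.5509, 0.0354, 0.1311]
tcp_rot: [-0.701, -0.089, 0.702, -0.089]
force: [-0.4, 0.0, -0.9]
opening: 0.0076
t 5.9 tray [51.4  0.2] z 131.1 ydir deg 179.9 x [-0.  0. -1.] F [-0.4  0.  -0.9] op 7.6 q6 -0.1
target world [ 0.6425 -0.0292  0.131 ] delta_pos [  0.1  85.6 -72.4] dr [-0.63  0.    0.  ]
```

View pics/scene5.png

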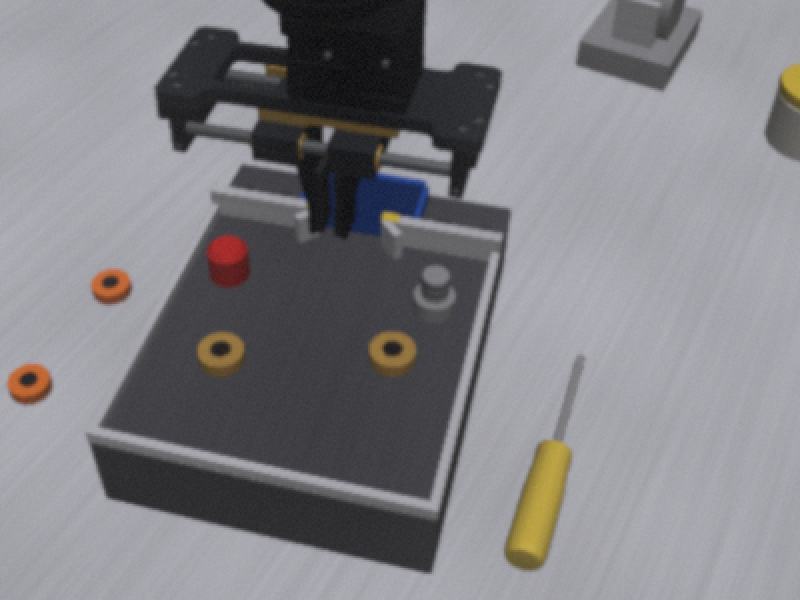

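```bash
python3 -m jog '[{"dr":[-0.13,0,0],"delta_pos":[0,20,-17],"hand":10},{"dr":[-0.26,0,0],"delta_pos":[0,40,-34],"hand":10},{"dr":[-0.39,0,0],"delta_pos":[0,60,-51],"hand":10},{"dr":[-0.52,0,0],"delta_pos":[0,78,-66],"hand":10},{"dr":[-0.63,0,0],"delta_pos":[0,86,-72],"hand":10},{"dr":[-0.63,0,0],"delta_pos":[0,86,-72],"hand":10},{"dr":[-0.63,0,0],"delta_pos":[0,86,-72],"hand":10}]'; python3 -c "
from h import *
goto(-34.3,-72.1,86,216)
im=env.read_camera('scene'); cv2.imwrite('pics/scene6.png',im[100:400,140:540,::-1].repeat(2,0).repeat(2,1))
"
```

```text
clock: 6.65
position: [0.6414, -0.0288, 0.1297]
tcp_rot: [-0.638, -0.302, 0.641, -0.302]
force: [-0.2, -0.2, -0.2]
opening: 0.0102
t 6.65 tray [-33.6 -71.1] z 129.7 ydir deg -144.1 x [-0.003 -0.001 -1.   ] F [-0.2 -0.2 -0.2] op 10.2 q6 0.68
target world [ 0.6425 -0.0292  0.086 ] delta_pos [43.7  1.2 -0.5] dr [-0.001  0.003  0.002]
```

View pics/scene6.png

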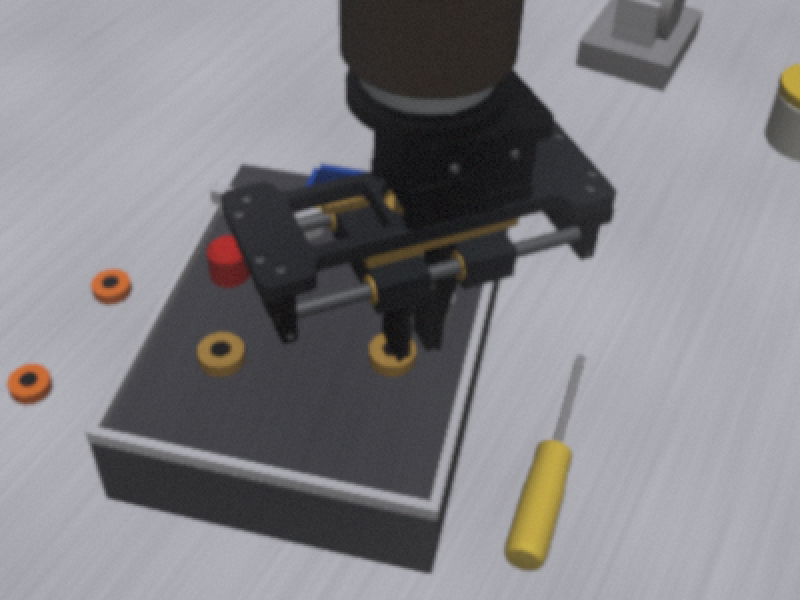

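```bash
python3 -m jog '[{"dr":[0,0.001,0],"delta_pos":[10,0.7,0],"hand":10},{"dr":[0,0.001,0],"delta_pos":[20,0.7,0],"hand":10},{"dr":[0,0.001,0],"delta_pos":[30,0.7,0],"hand":10},{"dr":[0,0.001,0],"delta_pos":[37,0.7,0],"hand":10},{"dr":[0,0.001,0],"delta_pos":[43,0.7,0],"hand":10},{"dr":[0,0.001,0],"delta_pos":[43,0.7,0],"hand":10}]'; python3 -c "
from h import *
goto(-34.3,-72.1,86,216)
im=env.read_camera('scene'); cv2.imwrite('pics/scene7.png',im[100:400,140:540,::-1].repeat(2,0).repeat(2,1))
"
```

```text
clock: 7.3
position: [0.6422, -0.0294, 0.0868]
tcp_rot: [-0.638, -0.303, 0.64, -0.302]
force: [-0.0, 0.4, -0.2]
opening: 0.0099
t 7.3 tray [-34.4 -71.8] z 86.8 ydir deg -143.9 x [-0.002  0.    -1.   ] F [-0.   0.4 -0.2] op 9.9 q6 0.68
target world [ 0.6425 -0.0292  0.086 ] delta_pos [ 0.8  0.1 -0.3] dr [0.001 0.001 0.002]
```

View pics/scene7.png

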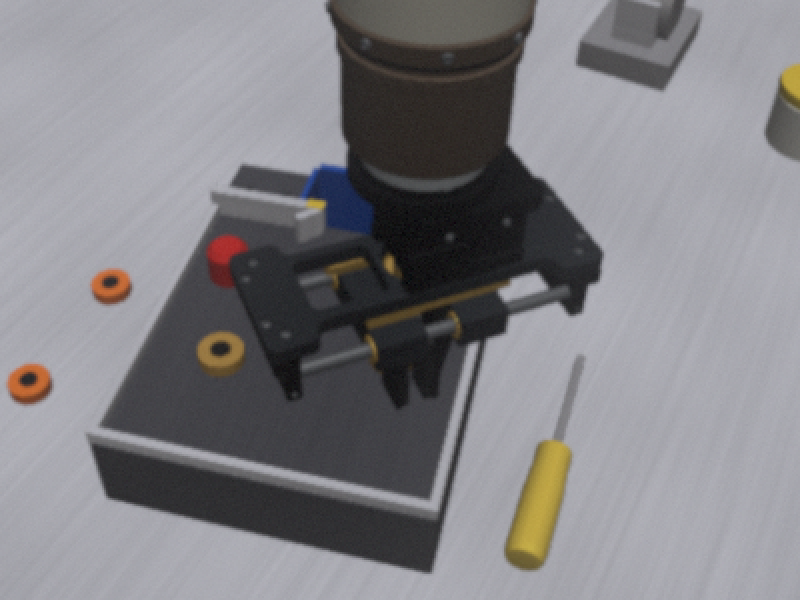

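```bash
python3 -m jog '[{"dr":[0,0.001,0],"delta_pos":[0.5,-5,0],"hand":10},{"dr":[0,0.001,0],"delta_pos":[0.5,-11,0],"hand":10},{"dr":[0,0.001,0],"delta_pos":[0.5,-18,0],"hand":10},{"dr":[0,0.001,0],"delta_pos":[0.5,-26,0],"hand":10},{"dr":[0,0.001,0],"delta_pos":[0.5,-34,0],"hand":10},{"dr":[0,0.001,0],"delta_pos":[0.5,-42,0],"hand":10},{"dr":[0,0.001,0],"delta_pos":[0.5,-50,0],"hand":10},{"dr":[0,0.001,0],"delta_pos":[0.5,-58,0],"hand":10}]' && python3 -m jog '[{"dr":[0,0,0],"delta_pos":[0,-8,0],"hand":10},{"dr":[0,0,0],"delta_pos":[0,-16,0],"hand":10},{"dr":[0,0,0],"delta_pos":[0,-22,0],"hand":10},{"dr":[0,0,0],"delta_pos":[0,-26,0],"hand":10},{"dr":[0,0,0],"delta_pos":[0,-27,0],"hand":10},{"dr":[0,0,0],"delta_pos":[0,-27,0],"hand":10}]'; python3 -c "
from h import *
where()
im=env.read_camera('scene'); cv2.imwrite('pics/scene8.png',im[100:400,140:540,::-1].repeat(2,0).repeat(2,1))
"
```

```text
clock: 8.15
position: [0.5976, 0.0079, 0.0878]
tcp_rot: [0.64, 0.303, -0.638, 0.303]
force: [-0.0, -0.1, 1.1]
opening: 0.0104
clock: 8.75
position: [0.5769, 0.0246, 0.0875]
tcp_rot: [0.639, 0.303, -0.639, 0.302]
force: [-0.5, 0.1, -0.3]
opening: 0.0098
t 8.75 tray [ 34.3 -22.2] z 87.5 ydir deg -143.9 x [ 0.     0.001 -1.   ] F [-0.5  0.1 -0.3] op 9.8 q6 0.56
```

View pics/scene8.png

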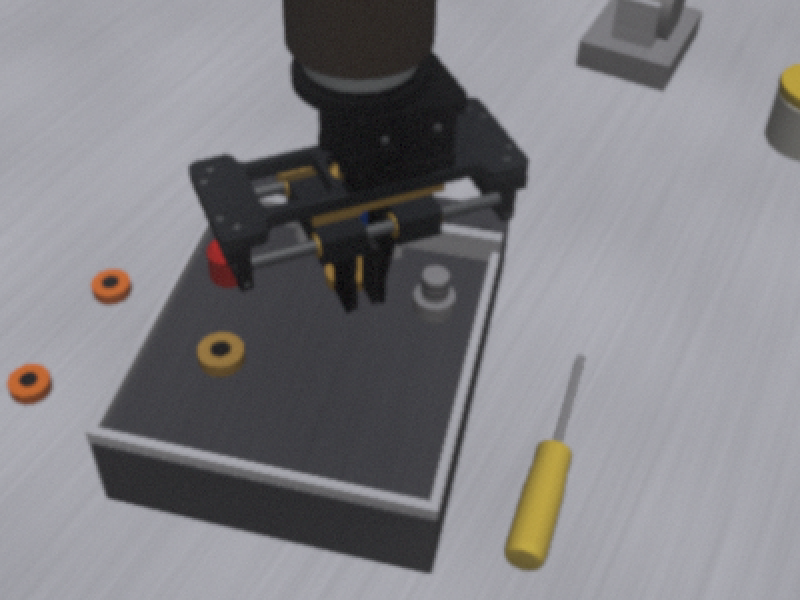

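```bash
python3 -c "
from h import *
R,t=_z['R'],_z['t']
P=np.r_[R@[.054,-.008]+t,.067]; print((proj('scene',P)-[140,100])*2)
im=env.read_camera('scene')
for b in blobs(im,(12,90,40),(26,255,255),10): print(b)
goto(26,-7,86.5,180)"
```

```text
Traceback (most recent call last):
NameError: name '_z' is not defined
```

```bash
python3 -c "
import h
from h import *
R,t=h._z['R'],h._z['t']
P=np.r_[R@[.054,-.008]+t,.067]; print((proj('scene',P)-[140,100])*2)
goto(24,-7.5,86.5,180)"
```

```text
[[345.45197376 269.95003138]]
t 8.8 tray [ 34.2 -22.1] z 87.4 ydir deg -143.9 x [ 0.     0.001 -1.   ] F [-0.7 -0.1 -0.5] op 9.7 q6 0.56
target world [0.5653 0.0109 0.0865] delta_pos [ 0.9 -0.4 17.9] dr [ 0.63  -0.001  0.001]
```

```bash
python3 -m jog '[{"dr":[0,0,0],"delta_pos":[0.5,10,0],"hand":10},{"dr":[0.14,0,0],"delta_pos":[0.5,12,4],"hand":10},{"dr":[0.28,0,0],"delta_pos":[0.5,12,9],"hand":10},{"dr":[0.42,0,0],"delta_pos":[0.5,10,14],"hand":10},{"dr":[0.56,0,0],"delta_pos":[0.5,5,18],"hand":10},{"dr":[0.63,0,0],"delta_pos":[0.8,0,18],"hand":10},{"dr":[0.63,0,0],"delta_pos":[0.8,0,18],"hand":10}]'; python3 -c "
from h import *
goto(55,0,86.5,180)
im=env.read_camera('scene'); cv2.imwrite('pics/scene9.png',im[100:400,140:540,::-1].repeat(2,0).repeat(2,1))
"
```

```text
clock: 9.5
position: [0.5656, 0.0101, 0.0865]
tcp_rot: [0.701, 0.09, -0.701, 0.089]
force: [0.3, -0.7, 0.3]
opening: 0.01
t 9.5 tray [23.2 -7.6] z 86.5 ydir deg 180.0 x [-0.     0.001 -1.   ] F [ 0.3 -0.7  0.3] op 10.0 q6 -0.05
target world [0.5502 0.039  0.0865] delta_pos [  0.  -31.8   7.6] dr [-0.    -0.     0.001]
```

View pics/scene9.png

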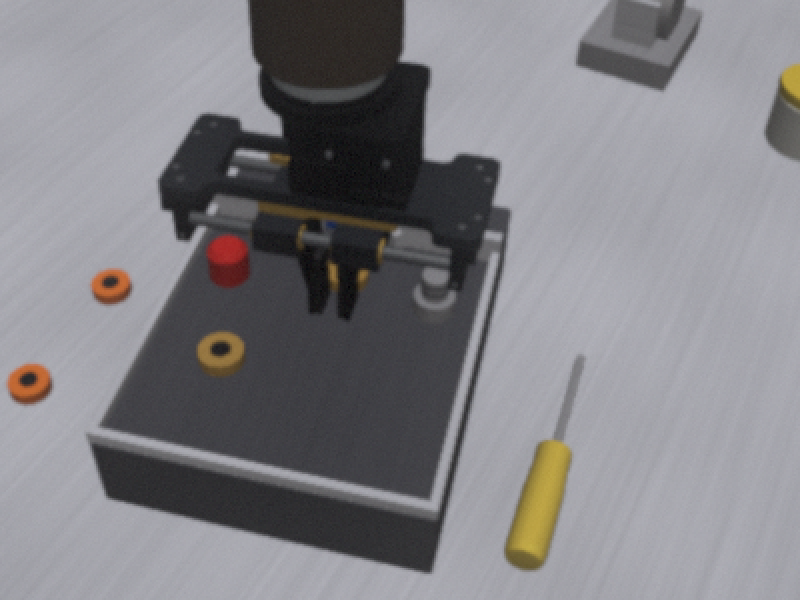

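```bash
python3 -m jog '[{"dr":[0,0,0],"delta_pos":[0,-5,0],"hand":10},{"dr":[0,0,0],"delta_pos":[0,-9,1],"hand":10},{"dr":[0,0,0],"delta_pos":[0,-14,2.5],"hand":10},{"dr":[0,0,0],"delta_pos":[0,-19,4.5],"hand":10},{"dr":[0,0,0],"delta_pos":[0,-24,6.5],"hand":10},{"dr":[0,0,0],"delta_pos":[0,-29,7.6],"hand":10},{"dr":[0,0,0],"delta_pos":[0,-29,7.6],"hand":0},{"dr":[0,0,0],"delta_pos":[0,-29,7.6],"hand":0}]'; python3 -c "
from h import *
goto(88,0,86.5,180)
im=env.read_camera('scene'); cv2.imwrite('pics/scene10.png',im[100:400,140:540,::-1].repeat(2,0).repeat(2,1))
"
```

```text
clock: 10.35
position: [0.551, 0.037, 0.0869]
tcp_rot: [0.702, 0.09, -0.701, 0.09]
force: [-0.2, -0.1, -0.3]
opening: 0.0025
t 10.35 tray [52.8 -0.3] z 86.9 ydir deg -180.0 x [ 0.001  0.001 -1.   ] F [-0.2 -0.1 -0.3] op 2.5 q6 -0.1
target world [0.5419 0.0709 0.0865] delta_pos [  0.4 -35.2   0.2] dr [ 0.001 -0.001  0.001]
```

View pics/scene10.png

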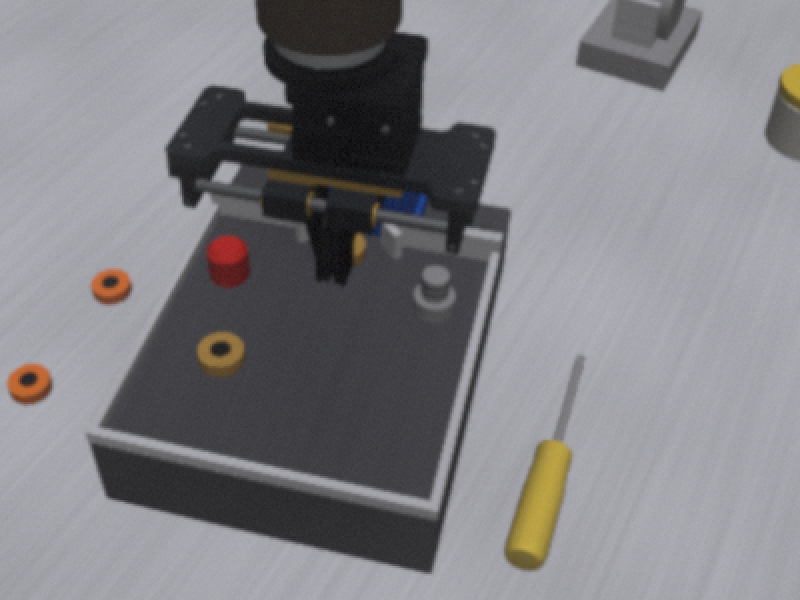

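```bash
python3 -m jog '[{"dr":[0,0,0],"delta_pos":[0.2,-6,0],"hand":0},{"dr":[0,0,0],"delta_pos":[0.2,-12,0],"hand":0},{"dr":[0,0,0],"delta_pos":[0.2,-18,0],"hand":0},{"dr":[0,0,0],"delta_pos":[0.2,-24,0],"hand":0},{"dr":[0,0,0],"delta_pos":[0.2,-30,0],"hand":0},{"dr":[0,0,0],"delta_pos":[0.2,-35,0],"hand":0},{"dr":[0,0,0],"delta_pos":[0.2,-35,0],"hand":0},{"dr":[0,0,0],"delta_pos":[0.2,-35,0],"hand":0}]' && python3 -m jog '[{"dr":[0,0,0],"delta_pos":[-1,15,0],"hand":0},{"dr":[0,0,0],"delta_pos":[-25,30,0],"hand":0},{"dr":[0,0,0],"delta_pos":[-45,35,0],"hand":0},{"dr":[0,0,0],"delta_pos":[-45,35,0],"hand":10},{"dr":[0,0,0],"delta_pos":[-45,35,0],"hand":10}]'; python3 -c "
from h import *
goto(-62,63,131,152)
im=env.read_camera('scene'); cv2.imwrite('pics/scene11.png',im[100:400,140:540,::-1].repeat(2,0).repeat(2,1))
import h
R,t=h._z['R'],h._z['t']
for b in blobs(im,(12,90,60),(26,255,255),80): print('scene',b[2],((ray('scene',b[2],.067)[0][:2]-t)@R*1e3).round(1))
"
```

```text
clock: 11.2
position: [0.5421, 0.0708, 0.0866]
tcp_rot: [0.702, 0.09, -0.701, 0.09]
force: [-0.2, -0.8, 0.4]
opening: 0.0005
clock: 11.7
position: [0.5509, 0.0359, 0.1316]
tcp_rot: [0.702, 0.09, -0.701, 0.089]
force: [-0.3, -0.4, -0.6]
opening: 0.0078
t 11.7 tray [51.8  0.1] z 131.6 ydir deg 179.9 x [ 0.001  0.002 -1.   ] F [-0.3 -0.4 -0.6] op 7.8 q6 -0.1
target world [ 0.5188 -0.0901  0.131 ] delta_pos [  0.3 113.9  62.8] dr [ 0.487 -0.001  0.002]
scene [408.8, 353.8] [-100.5 -159.4]
scene [250.0, 276.4] [-37.8  48.4]
scene [295.3, 159.8] [213.4  64.2]
scene [549.9, 144.5] [ 371.3 -341.5]
scene [470.1, 66.7] [ 631.2 -195.3]
scene [408.3, 13.3] [898.5 -30.3]
scene [364.8, 17.9] [835.   70.4]
scene [241.9, 5.2] [842.5 399.3]
```

View pics/scene11.png

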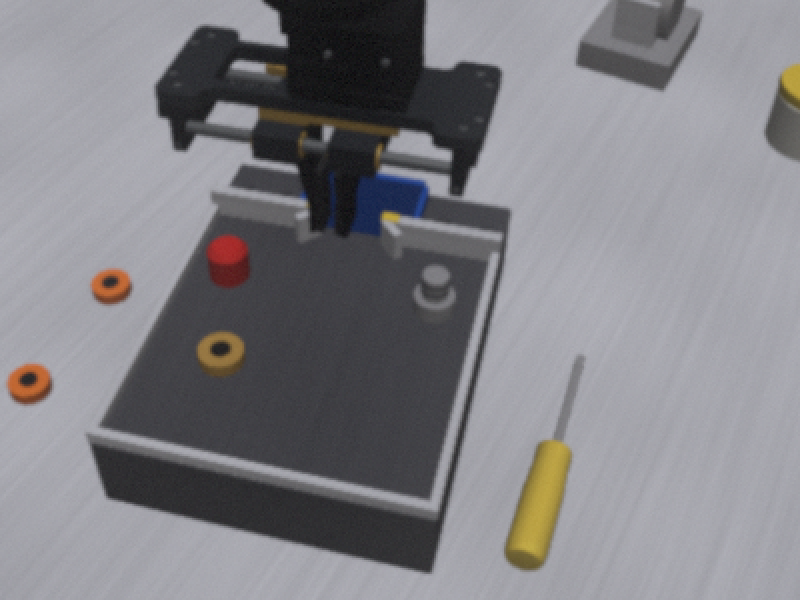

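```bash
python3 -m jog '[{"dr":[0.13,0,0],"delta_pos":[0,30,16],"hand":10},{"dr":[0.26,0,0],"delta_pos":[0,60,32],"hand":10},{"dr":[0.38,0,0],"delta_pos":[0,90,48],"hand":10},{"dr":[0.447,0,0],"delta_pos":[0,112,60],"hand":10},{"dr":[0.447,0,0],"delta_pos":[0,118,62.3],"hand":10},{"dr":[0.447,0,0],"delta_pos":[0,118,62.3],"hand":10},{"dr":[0.447,0,0],"delta_pos":[0,118,62.3],"hand":10}]'; python3 -c "
from h import *
goto(-66,62.4,86.5,154.4)
im=env.read_camera('scene'); cv2.imwrite('pics/scene12.png',im[100:400,140:540,::-1].repeat(2,0).repeat(2,1))
"
```

```text
clock: 12.45
position: [0.5206, -0.0927, 0.1309]
tcp_rot: [-0.704, 0.067, 0.704, 0.068]
force: [0.1, -0.5, -0.4]
opening: 0.0101
t 12.45 tray [-65.   61.9] z 130.9 ydir deg 154.5 x [ 0.     0.001 -1.   ] F [ 0.1 -0.5 -0.4] op 10.1 q6 -0.32
target world [ 0.5204 -0.0938  0.0865] delta_pos [44.4  1.2 -0. ] dr [0.001 0.    0.001]
```

View pics/scene12.png

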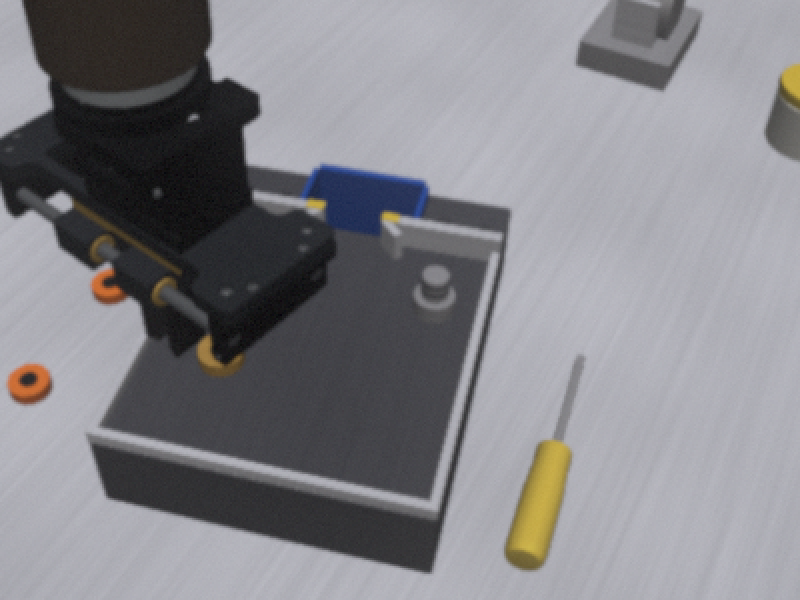

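```bash
python3 -m jog '[{"dr":[0,0,0],"delta_pos":[10,1,0],"hand":10},{"dr":[0,0,0],"delta_pos":[20,1,0],"hand":10},{"dr":[0,0,0],"delta_pos":[30,1,0],"hand":10},{"dr":[0,0,0],"delta_pos":[38,1,0],"hand":10},{"dr":[0,0,0],"delta_pos":[44,1,0],"hand":10},{"dr":[0,0,0],"delta_pos":[44,1,0],"hand":10}]'; python3 -c "
from h import *
goto(-66,62.4,86.5,154.4)
im=env.read_camera('scene'); cv2.imwrite('pics/scene13.png',im[100:400,140:540,::-1].repeat(2,0).repeat(2,1))
"
```

```text
clock: 13.1
position: [0.5197, -0.0942, 0.0862]
tcp_rot: [-0.703, 0.068, 0.704, 0.068]
force: [-0.4, 0.4, 0.1]
opening: 0.0102
t 13.1 tray [-66.2  63.2] z 86.2 ydir deg 154.4 x [-0.002  0.001 -1.   ] F [-0.4  0.4  0.1] op 10.2 q6 -0.32
target world [ 0.5204 -0.0938  0.0865] delta_pos [-0.3 -0.5 -0.6] dr [-0.     0.002  0.001]
```

View pics/scene13.png

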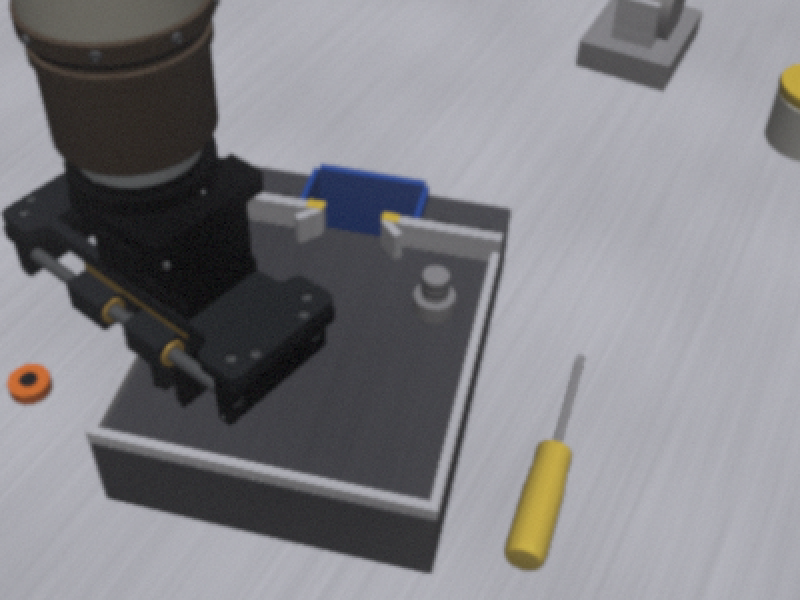

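```bash
python3 -m jog '[{"dr":[0,0,0],"delta_pos":[0,-5,0],"hand":10},{"dr":[0,0,0],"delta_pos":[0,-11,0],"hand":10},{"dr":[0,0,0],"delta_pos":[0,-18,0],"hand":10},{"dr":[0,0,0],"delta_pos":[0,-26,0],"hand":10},{"dr":[0,0,0],"delta_pos":[0,-34,0],"hand":10},{"dr":[0,0,0],"delta_pos":[0,-42,0],"hand":10},{"dr":[0,0,0],"delta_pos":[0,-50,0],"hand":10},{"dr":[0,0,0],"delta_pos":[0,-58,0],"hand":10}]' && python3 -m jog '[{"dr":[0,0,0],"delta_pos":[0,-8,0],"hand":10},{"dr":[0,0,0],"delta_pos":[0,-16,0],"hand":10},{"dr":[0,0,0],"delta_pos":[0,-24,0],"hand":10},{"dr":[0,0,0],"delta_pos":[0,-32,0],"hand":10},{"dr":[0,0,0],"delta_pos":[0,-39,0],"hand":10},{"dr":[0,0,0],"delta_pos":[0,-44,0],"hand":10},{"dr":[0,0,0],"delta_pos":[0,-47,0],"hand":10},{"dr":[0,0,0],"delta_pos":[0,-47,0],"hand":10}]'; python3 -c "
from h import *
goto(22,6.5,86.5,180)
im=env.read_camera('scene'); cv2.imwrite('pics/scene14.png',im[100:400,140:540,::-1].repeat(2,0).repeat(2,1))
"
```

```text
clock: 13.95
position: [0.5315, -0.0365, 0.0876]
tcp_rot: [0.704, -0.067, -0.704, -0.068]
force: [1.1, -0.0, 1.6]
opening: 0.0102
clock: 14.75
position: [0.5404, 0.0093, 0.0875]
tcp_rot: [0.704, -0.067, -0.704, -0.068]
force: [0.6, 0.4, 0.5]
opening: 0.0102
t 14.75 tray [28.8 17. ] z 87.5 ydir deg 154.4 x [ 0.001  0.001 -1.   ] F [0.6 0.4 0.5] op 10.2 q6 -0.51
target world [0.5523 0.0054 0.0865] delta_pos [  1.    1.6 -12.4] dr [-0.447 -0.001  0.001]
```

View pics/scene14.png

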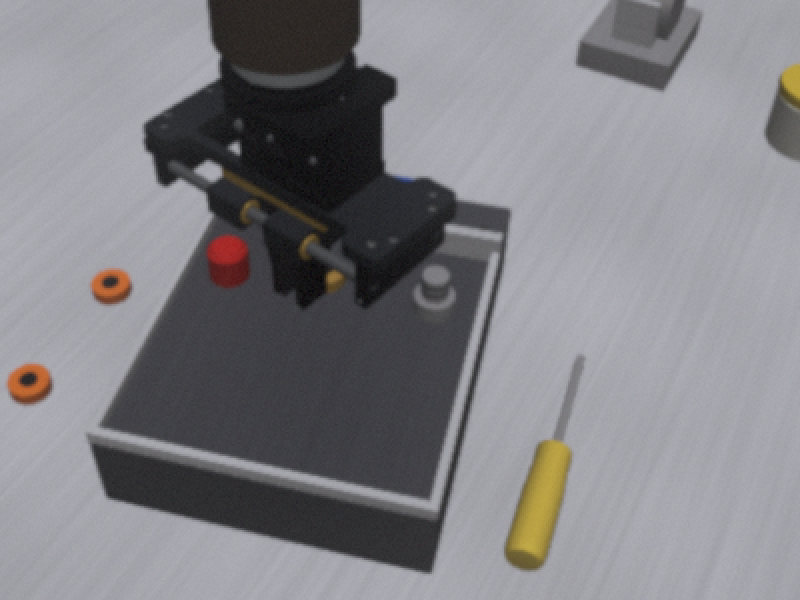

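Disc A shows as a brass sliver at (335,280), ahead of the fingertips. That fits the expected (50,7). I'll square up behind it.

```bash
python3 -m jog '[{"dr":[0,0,0],"delta_pos":[0.5,10,0],"hand":10},{"dr":[-0.14,0,0],"delta_pos":[0.5,12,-4],"hand":10},{"dr":[-0.28,0,0],"delta_pos":[0.5,12,-8],"hand":10},{"dr":[-0.42,0,0],"delta_pos":[0.5,8,-12.4],"hand":10},{"dr":[-0.447,0,0],"delta_pos":[0.8,4,-12.4],"hand":10},{"dr":[-0.447,0,0],"delta_pos":[0.8,4,-12.4],"hand":10},{"dr":[-0.447,0,0],"delta_pos":[0.8,4,-12.4],"hand":10}]'; python3 -c "
from h import *
goto(52,0,86.5,180)
im=env.read_camera('scene'); cv2.imwrite('pics/scene15.png',im[100:400,140:540,::-1].repeat(2,0).repeat(2,1))
import h
R,t=h._z['R'],h._z['t']
P=np.r_[R@[.050,.0065]+t,.067]; print((proj('scene',P)-[140,100])*2)
"
```

```text
clock: 15.5
position: [0.5513, 0.0024, 0.0866]
tcp_rot: [0.702, 0.09, -0.701, 0.089]
force: [-0.1, -0.5, -0.2]
opening: 0.0102
t 15.5 tray [19.3  8.2] z 86.6 ydir deg 179.9 x [ 0.     0.001 -1.   ] F [-0.1 -0.5 -0.2] op 10.2 q6 -0.04
target world [0.551  0.0361 0.0865] delta_pos [  0.1 -32.7  -8.1] dr [-0.002 -0.     0.001]
[[323.20140026 270.13556037]]
```

View pics/scene15.png

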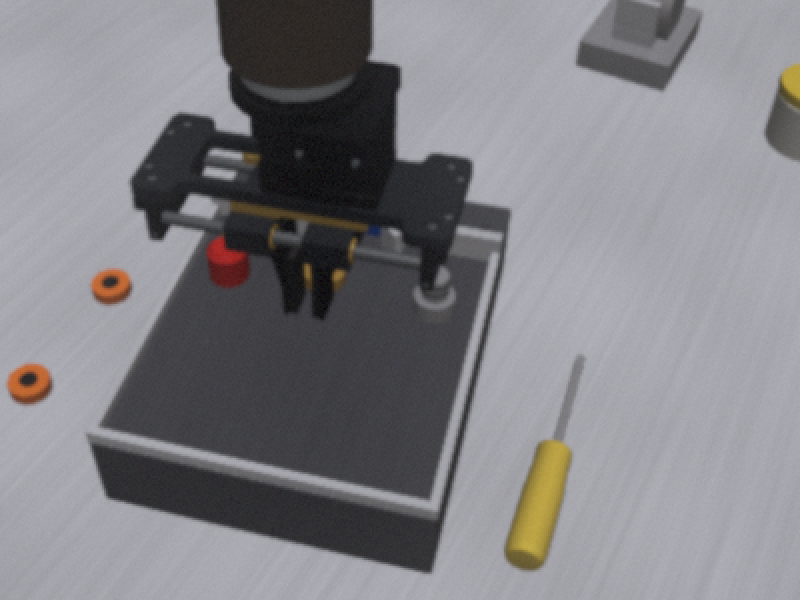

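```bash
python3 -m jog '[{"dr":[0,0,0],"delta_pos":[0,-4,-2],"hand":10},{"dr":[0,0,0],"delta_pos":[0,-9,-2],"hand":10},{"dr":[0,0,0],"delta_pos":[0,-14,-3],"hand":10},{"dr":[0,0,0],"delta_pos":[0,-20,-5],"hand":10},{"dr":[0,0,0],"delta_pos":[0,-26,-7],"hand":10},{"dr":[0,0,0],"delta_pos":[0,-32,-8],"hand":10},{"dr":[0,0,0],"delta_pos":[0,-32,-8],"hand":0},{"dr":[0,0,0],"delta_pos":[0,-32,-8],"hand":0}]'; python3 -c "
from h import *
goto(88,0,86.5,180)
im=env.read_camera('scene'); cv2.imwrite('pics/scene16.png',im[100:400,140:540,::-1].repeat(2,0).repeat(2,1))
"
```

```text
clock: 16.35
position: [0.5514, 0.0359, 0.0867]
tcp_rot: [0.702, 0.09, -0.701, 0.09]
force: [0.9, 0.1, -0.5]
opening: 0.0026
t 16.35 tray [51.7 -0.4] z 86.7 ydir deg -180.0 x [ 0.001  0.001 -1.   ] F [ 0.9  0.1 -0.5] op 2.6 q6 -0.1
target world [0.5419 0.0709 0.0865] delta_pos [  0.3 -36.3   0.4] dr [ 0.    -0.001  0.001]
```

View pics/scene16.png

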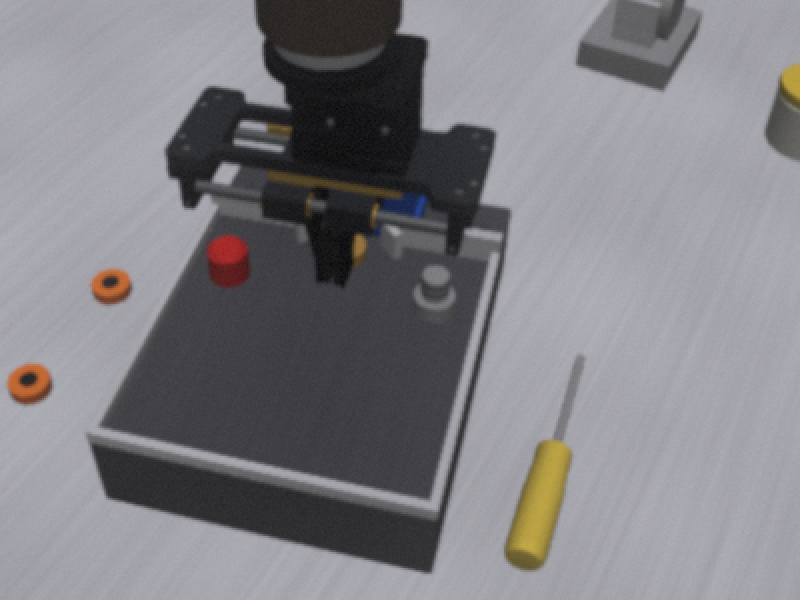

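The disc's right edge is at (366,247), as on the earlier passes, so I'll push it through, then retreat and lift clear.

```bash
python3 -m jog '[{"dr":[0,0,0],"delta_pos":[0.2,-6,0],"hand":0},{"dr":[0,0,0],"delta_pos":[0.2,-12,0],"hand":0},{"dr":[0,0,0],"delta_pos":[0.2,-18,0],"hand":0},{"dr":[0,0,0],"delta_pos":[0.2,-24,0],"hand":0},{"dr":[0,0,0],"delta_pos":[0.2,-30,0],"hand":0},{"dr":[0,0,0],"delta_pos":[0.2,-36,0],"hand":0},{"dr":[0,0,0],"delta_pos":[0.2,-36,0],"hand":0},{"dr":[0,0,0],"delta_pos":[0.2,-36,0],"hand":0}]' && python3 -m jog '[{"dr":[0,0,0],"delta_pos":[-1,15,0],"hand":0},{"dr":[0,0,0],"delta_pos":[-25,30,0],"hand":0},{"dr":[0,0,0],"delta_pos":[-70,40,0],"hand":0},{"dr":[0,0,0],"delta_pos":[-110,60,0],"hand":0},{"dr":[0,0,0],"delta_pos":[-140,100,0],"hand":0},{"dr":[0,0,0],"delta_pos":[-150,150,0],"hand":0},{"dr":[0,0,0],"delta_pos":[-150,200,0],"hand":0},{"dr":[0,0,0],"delta_pos":[-150,240,0],"hand":0}]'; python3 -c "
from h import *
where()"
```

```text
clock: 17.2
position: [0.5422, 0.0707, 0.0866]
tcp_rot: [0.702, 0.09, -0.701, 0.09]
force: [0.2, 0.4, -0.4]
opening: 0.0005
clock: 18.0
position: [0.6029, -0.1654, 0.2372]
tcp_rot: [0.702, 0.09, -0.701, 0.089]
force: [0.3, 0.6, 0.3]
opening: 0.0004
t 18.0 tray [-156.     0.6] z 237.2 ydir deg 179.9 x [ 0.002  0.001 -1.   ] F [0.3 0.6 0.3] op 0.4 q6 0.26
```

```bash
python3 -m jog '[{"dr":[0,0,0],"delta_pos":[0,50,0],"hand":0},{"dr":[0,0,0],"delta_pos":[0,100,0],"hand":0},{"dr":[0,0,0],"delta_pos":[0,150,0],"hand":0},{"dr":[0,0,0],"delta_pos":[0,150,0],"hand":0}]'; python3 -c "
from h import *
where()
for n in ('top','scene'): cv2.imwrite(f'pics/{n}17.png',env.read_camera(n)[100:370,180:540,::-1].repeat(2,0).repeat(2,1))"
```

```text
clock: 18.4
position: [0.6399, -0.3139, 0.2339]
tcp_rot: [-0.701, -0.088, 0.702, -0.087]
force: [-0.8, 0.5, -0.7]
opening: 0.0004
t 18.4 tray [-309.1    2.2] z 233.9 ydir deg 179.6 x [-0.001  0.001 -1.   ] F [-0.8  0.5 -0.7] op 0.4 q6 0.48
```

View pics/top17.png

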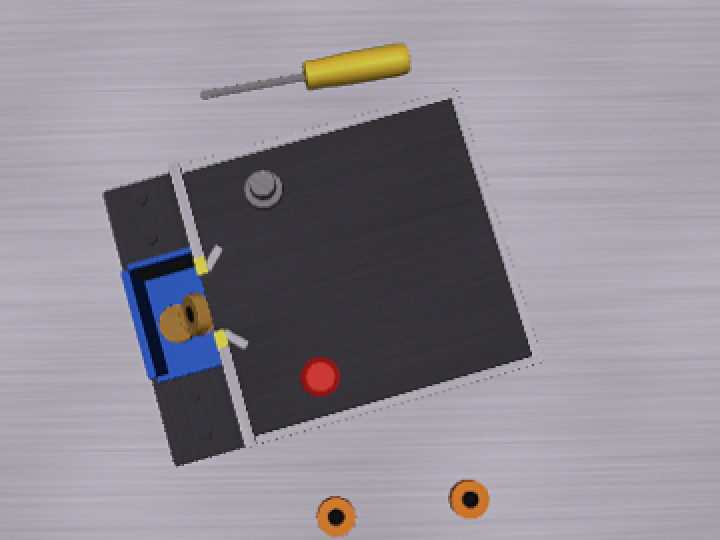

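View pics/scene17.png

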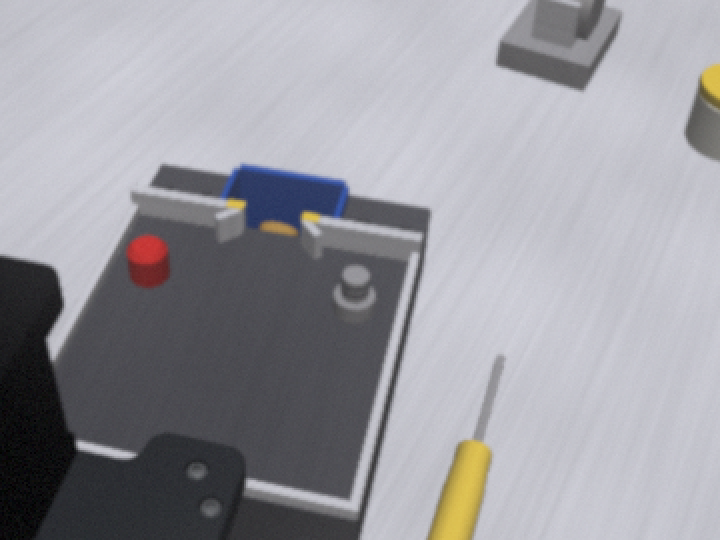

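The top view shows brass only inside the slot, at about (190,318), and the cap and fitting in place. The scene view shows a brass arc at the gate (278,228), so I'll enlarge that before judging it.

```bash
python3 -c "
from h import *
import h
a=env.read_camera('top')[215:300,225:305,::-1]; b=env.read_camera('scene')[170:225,280:370,::-1]
cv2.imwrite('pics/z_top.png',cv2.resize(a,None,fx=7,fy=7,interpolation=cv2.INTER_CUBIC))
cv2.imwrite('pics/z_sc.png',cv2.resize(b,None,fx=8,fy=8,interpolation=cv2.INTER_CUBIC))
R,t=h._z['R'],h._z['t']
for x in([.1,0,.06],[.1,-.021,.06],[.1,.021,.06],[.115,0,.05]): 
  P=np.r_[R@x[:2]+t,x[2]]; print(x,(proj('scene',P)-[280,170])*8,(proj('top',P)-[225,215])*7)
"
```

```text
[0.1, 0, 0.06] [[286.44123106 366.4740725 ]] [[415.6365551  265.29154115]]
[0.1, -0.021, 0.06] [[400.78749411 386.63222498]] [[389.34009158 168.96042848]]
[0.1, 0.021, 0.06] [[173.28061822 346.54484291]] [[442.1734867  362.33298083]]
[0.115, 0, 0.05] [[307.83536954 354.05918753]] [[351.94422541 289.06027009]]
```

View pics/z_top.png

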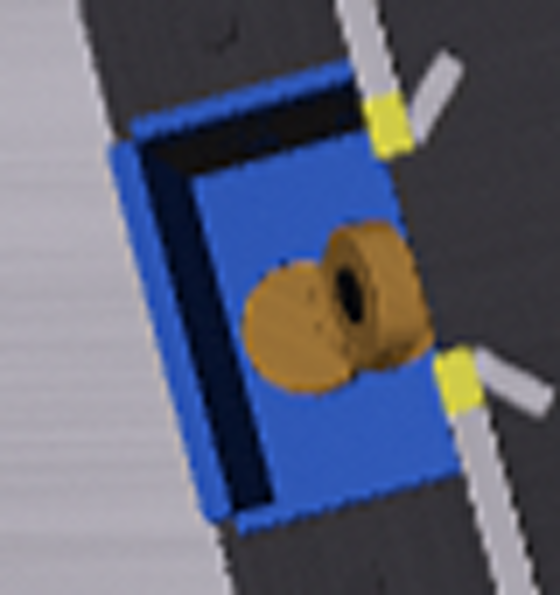

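View pics/z_sc.png

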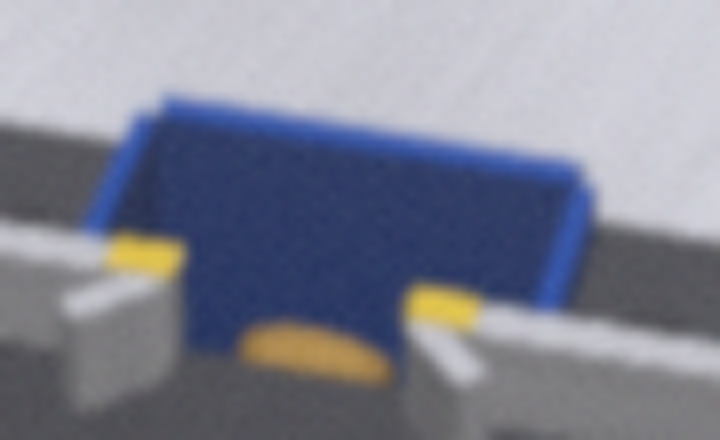

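```bash
python3 -c "
from h import *
import h
R,t=h._z['R'],h._z['t']
inv=lambda w:((w[:2]-t)@R*1e3).round(1)
f=lambda n,p,z:inv(ray(n,p,z)[0])
for z in (.03,.04,.045,.05,.055,.06,.065,.07):
  print(z,'scene arc top',f('scene',(280+305/8,170+322/8),z),'arc L',f('scene',(280+240/8,170+345/8),z),'R',f('scene',(280+388/8,170+380/8),z),
  '| top: bore',f('top',(225+350/7,215+295/7),z),'rim wallside',f('top',(225+428/7,215+325/7),z),'far',f('top',(225+335/7,215+260/7),z))
for z in(.014,.024): print(z,'flat disc ctr',f('top',(225+308/7,215+327/7),z),'left',f('top',(225+243/7,215+327/7),z),'bot',f('top',(225+308/7,215+393/7),z))
"
```

```text
0.03 scene arc top [145.4   8.6] arc L [135.8  18.8] R [133.4 -10.8] | top: bore [117.6  -1.2] rim wallside [102.9   9.7] far [118.7  -9.5]
0.04 scene arc top [134.4   5.7] arc L [125.   15.7] R [122.6 -13.3] | top: bore [116.7  -0. ] rim wallside [102.2  10.7] far [117.8  -8.2]
0.045 scene arc top [128.9   4.2] arc L [119.6  14.2] R [117.3 -14.6] | top: bore [116.2   0.5] rim wallside [101.9  11.2] far [117.3  -7.6]
0.05 scene arc top [123.4   2.8] arc L [114.2  12.6] R [111.9 -15.9] | top: bore [115.7   1.1] rim wallside [101.5  11.7] far [116.9  -6.9]
0.055 scene arc top [117.9   1.3] arc L [108.8  11.1] R [106.5 -17.1] | top: bore [115.3   1.7] rim wallside [101.2  12.2] far [116.4  -6.3]
0.06 scene arc top [ 1.124e+02 -1.000e-01] arc L [103.4   9.5] R [101.1 -18.4] | top: bore [114.8   2.3] rim wallside [100.8  12.7] far [115.9  -5.7]
0.065 scene arc top [107.   -1.6] arc L [98.  8.] R [ 95.7 -19.6] | top: bore [114.3   2.8] rim wallside [100.4  13.2] far [115.4  -5. ]
0.07 scene arc top [101.5  -3. ] arc L [92.6  6.4] R [ 90.4 -20.9] | top: bore [113.9   3.4] rim wallside [100.1  13.7] far [115.   -4.4]
0.014 flat disc ctr [129.9   1.3] left [143.9  -2.7] bot [133.7  15.5]
0.024 flat disc ctr [128.9   2.4] left [142.6  -1.5] bot [132.6  16.4]
```

```bash
python3 -c "
from h import *
s,_,_=where()
print(abs(s['joint_velocities']).max()); a=env.read_camera('top'); b=env.read_camera('top')
print(cv2.absdiff(a,b)[215:300,225:305].mean(), cv2.absdiff(a,cv2.imread('pics/top0.png')[:,:,::-1].copy())[270:305,325:355].mean())
print(env.close_job())"
```

```text
t 18.6 tray [-3.025e+02  3.000e-01] z 236.2 ydir deg 180.0 x [ 0.     0.001 -1.   ] F [ 0.2 -0.4 -0.2] op 0.5 q6 0.48
0.02467394966334898
0.9204901960784314 0.9676190476190476
the job is handed in; nothing more can be done
None
```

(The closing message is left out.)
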